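Present a notched amplifier board's serial label to the bench scanner

TASK

Find the long circuit board with the small notch cut out of one corner: its serial label is on top at the notched end. Pick the board up by its other half, fingers well clear of the label, and hold it level and still, label up and labelled end towards the scanner, with the label centred about 80 mm above the target ring on the scanner's foot. Finish while holding it there: do not put it down or let go, do not touch the scanner, never tip the board over, and leave everything else on the mat where it is.

Things in the scene. Friction and masses are not known exactly. Their poses are not given: they have to be found in the camera images.
- amp_board: Black circuit board to present, 136 x 58 x 3.2 mm, about 0.14 kg, label up on four 10 mm spacers, so its edges lie 10 to 13.2 mm above their feet and can be gripped across the 58 mm. Parts on top, up to 28 mm above the feet, and spacers stay 3 mm in from the long edges. Origin: centre of the outline, at the spacers' feet; x along its length to the notched, labelled end, y across, z up.
- notch (a point): middle of the rectangular notch, 16 mm along by 14 mm across, cut right through that board's +x +y corner: 60 mm along +x and 22 mm along +y from the board's origin, 11.6 mm above its feet
- label (a point): centre of the serial label, a white field 18 x 27 mm on top of the notched end: 56.5 mm along +x from that board's origin, 13.4 mm above its feet. A like white field at the other end is only a test-stamp field
- scanner: Fixed label scanner: flat dark foot 235 x 116 x 8 mm, thin neck, black head 190 to 275 mm above the mat looking obliquely down over the ring. Origin: on the mat under the neck. z up; x points backwards, away from the ring, so a board with its x along this x has its labelled end to the scanner. Foot from x = -190 to +45 mm, head -45 to +45 mm
- ring (a point): centre of the white target ring (48 mm across) on the top of the scanner's foot, 130 mm in front of the scanner's origin and 8.5 mm above the mat; the label belongs about 80 mm straight above it
- plain_board: bystander: long black board of the same size and parts, but with all four corners whole; origin and axes alike
- square_board: bystander: black board 64 x 64 mm on 10 mm spacers, 33 mm high with its parts; origin at its centre, at the feet
- flux_bottle: bystander: bottle, 36 mm across, 85 mm high; origin at the centre of its underside
- solder_spool: bystander: metal wire spool standing on its flange, 60 mm across, 46 mm high; origin at the centre of its underside
- spacer_jar: bystander: glass jar with a steel lid, 48 mm across, 55 mm high; origin at the centre of its underside
- side_cutters: bystander: side cutters lying flat, 130 mm long, 12 mm high; origin near their middle, x towards the jaws
- screwdriver: bystander: screwdriver lying flat, 170 mm long, x towards its tip
There are look-alikes about, which are no part of the job. What is shaped like the amp_board but green is not meant.

How it is judged (in metres and radians):
On the way:
1. the notched board is lifted clear of the mat in the gripper (height (world z) of amp_board above 0.035 m and contact force between amp_board and the fingers above 1 N), for 0.2 s.
At the end, for the whole second after the job is handed in: Board held still by the gripper alone: label within 20 mm sideways of the ring and 65 to 115 mm above the table, level within 10 degrees, notched end towards the scanner within 20 degrees, grasp at least 50 mm from the label; other loose things within 30 mm of their start (horizontal distance between label and ring below 0.02 m and height (world z) of label between 0.065 and 0.115 m and angle between amp_board's own z axis and vertical below 0.17 rad and angle between the x axis of amp_board and the x axis of scanner, either way round below 0.35 rad and x of amp_board in the frame of scanner below -0.15 m and contact force between amp_board and the fingers above 1 N and distance between the grasp point and label above 0.05 m and linear speed of amp_board below 0.02 m/s and angular speed of amp_board below 0.15 rad/s and contact force between amp_board and scanner below 0.1 N and contact force between amp_board and plain_board below 0.1 N and contact force between amp_board and square_board below 0.1 N and contact force between amp_board and flux_bottle below 0.1 N and contact force between amp_board and solder_spool below 0.1 N and contact force between amp_board and spacer_jar below 0.1 N and contact force between amp_board and side_cutters below 0.1 N and contact force between amp_board and screwdriver below 0.1 N and distance of each of plain_board, square_board, flux_bottle, solder_spool, spacer_jar, side_cutters, screwdriver from where it was at the start of the episode below 0.03 m); the arm keeps its last pose, push and grip.
It fails at once if the board is tipped over (angle between amp_board's own z axis and vertical above 0.8 rad).
It fails at once if the scanner is struck or leaned on (contact force between any of amp_board, the arm, the fingers and scanner above 0.5 N).
It fails at once if another thing on the mat is pushed away (distance of any of plain_board, square_board, flux_bottle, solder_spool, spacer_jar, side_cutters, screwdriver from where it was at the start of the episode above 0.03 m).
It also fails if it takes over 34 s, if anything falls off the work surface, if the arm or the gripper's body presses on something with over 40 N, if the wrist force passes 120 N, or if a joint passes its speed limit or range.

ROBOT

A 7-joint arm with a two-finger parallel gripper is mounted at the origin on the work surface. World frame = base frame: x ahead of the robot, y to its left, z up, the work surface at z = 0. Lengths are in mm, angles in rad, forces in N, time in s.
With the tool pointing down it reaches from about 375 to 925 mm from the base axis. Payload 3.1 kg.
Tool frame: the origin (TCP) lies midway between the tips of the shut fingers; the grasp point (between the pads) lies 19 mm behind it; z points along the fingers, x is the direction in which the jaws open and shut, and the axes are right-handed (so a half turn about z gives the same grasp; the last joint's range is limited). The gripper opens to 85 mm and grips with 20 to 120 N. Pads are 22 mm wide; open, the fingers measure 114 mm over their backs; the gripper's body (76 mm by 85 mm) begins 54 mm behind the grasp point. The pads swing forward as they close: fully open they stand 13 mm farther back than shut.
Start: joints at [-1.29, 0.383, 0.044, 1.598, -0.018, 1.161, -0.05], TCP at [240.352, 603.932, 231.269] pointing down, gripper open.
Joint ranges: [-2.61, 2.61], [-0.41, 2.15], [-1.48, 1.57], [0, 2.5], [-1.57, 4.71], [0.05, 1.97], [-2.85, 2.85]. Speed limits (rad/s): [2.79, 2.79, 3.14, 3.14, 3.14, 3.14, 3.14].

INTERFACE

Orientations are given as a unit quaternion [x, y, z, w].
In Python, from rig import get_state, read_camera, close_job gives the robot as it stands. The module is installed in compiled form; this text tells all that it offers.
- The arm moves only by the shell command python3 -m handwheel 'ROWS'. ROWS is JSON, a list of rows, each a list of 5 numbers: the opening, from 0 (shut) to 1 (fully open), then the shift along the tool's x, y, z in m, then the turn about the tool's z in degrees. In form: [[hand, tx, ty, tz, turn], ...]. A call has 1 to 5 rows; each row is the pose to reach, as a shift and turn from the pose commanded when the call began, along the tool's axes at that moment; what a row does not reach only later rows make up. A row lasts 1/12 s, in which the tool goes at most 41.7 mm and 7.16 degrees, less where a joint would pass 70% of its speed; a pose out of reach is approached as far as the arm can. A call with a gripper value outside its range is refused whole. The fingers move at their own pace and stop on an object; the grip force is fixed at half the most. Time passes only in rows, so rows that repeat a pose let the fingers close. It gives the time, the measured TCP pose, the force and the opening at its end, in the units of the state.
- get_state(): the state, without advancing time (a new reading comes with each control period).
- read_camera(name): name is "side" or "top" or "wrist"; returns a dict with "img" (420x560x3 uint8, red, green, blue), "K" (3x3 intrinsics, pixels), "dist" ([k1, k2, p1, p2, k3] as OpenCV has them; the pictures are not rectified), "R" (3x3) and "t" (3): a world point X has camera coordinates R X + t. Camera axes: x right, y down, z forward; pixel columns grow to the right and rows downward; lengths in mm; the calibration is good to about 2 mm. A picture is of the moment at which its call begins. There is no depth.
- close_job(): hands the job in, once; it reports no verdict.
The state is a dict: "t": time; "q": joint angles; "qvel": joint speeds; "tau": joint torques, N m; "tcp_pos": TCP position; "tool_rot": TCP orientation; "wrist_force": force on the tool from outside, world axes, zero at the start; "ft_torque": the same for the moment, N m; "gripper_width": opening from 0.0 (shut) to 1.0 (fully open).
Only numpy, scipy, OpenCV 4.12 (cv2) and the standard library are available. Lean on these libraries where they do the work, as an engineer would, in place of code of your own. Each camera call takes 0.05 s, during which the arm holds its last target. There are 200 camera calls.

## Working session

There is one attempt and no reset: what is moved stays moved. The work goes in short steps, Python scripts to look and compute and a shell command to move; the robot and the scene stay as the last step left them, time stands still between calls to the robot, and variables do not carry over. Pictures are saved under pics/ and viewed, about 8 in all and at most 12, crops included, and the job is handed in when it is done.

```bash
mkdir -p pics; python3 - <<'E'
from rig import *
import cv2
for n in("top","side"):
    c=read_camera(n);cv2.imwrite(f"pics/{n}0.png",c["img"][:,:,::-1]);print(n,c["K"],c["dist"],c["R"],c["t"])
s=get_state();print(s["t"],s["tcp_pos"],s["tool_rot"],s["gripper_width"])
E
```

```text
top [[393.77373637   0.         283.4334992 ]
 [  0.         393.77373637 207.08343211]
 [  0.           0.           1.        ]] [-0.10630075  0.          0.          0.          0.        ] [[ 2.96707360e-04 -9.99999929e-01  2.31566059e-04]
 [-9.97362217e-01 -3.12732839e-04 -7.25845025e-02]
 [ 7.25845698e-02 -2.09418882e-04 -9.97362239e-01]] [ -15.27292667  477.14672231 1017.55137505]
side [[416.81595869   0.         283.658651  ]
 [  0.         416.81595869 209.48851061]
 [  0.           0.           1.        ]] [-0.0005524  0.         0.         0.         0.       ] [[ 0.99090384 -0.13344566 -0.01737358]
 [-0.09493266 -0.60167159 -0.79308202]
 [ 0.09538016  0.78751733 -0.60886704]] [-479.34488478   55.75636232 1261.85151302]
0.1 [240.05665137 603.12436849 229.98126883] [ 8.27576635e-01  5.61351457e-01 -9.65239361e-04  7.22818814e-04] 0.9982681104459933
```

View pics/top0.png

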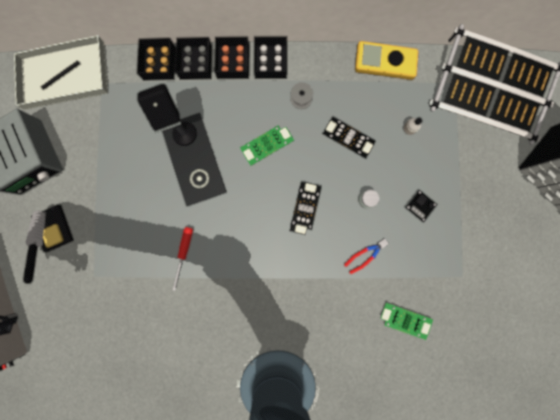

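View pics/side0.png

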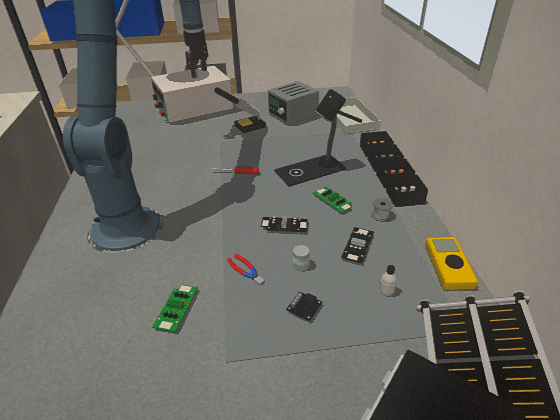

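The top view shows two long black boards: A at about (306,208) and B at about (349,137). There are green ones at (267,145) and (407,320), which are excluded by colour. The scanner ring is at about (199,179) and its neck at about (184,132). Next I'll enlarge A and B to look for the notch.

```bash
cat > h.py <<'E'
import numpy as np,cv2
from rig import *
def ray(c,uv):
    n=cv2.undistortPoints(np.array([[uv]],float),c["K"],np.array(c["dist"]))[0,0]
    return -c["R"].T@c["t"], c["R"].T@np.array([n[0],n[1],1])
def plane(c,uv,z):
    o,d=ray(c,uv); return o+d*(z-o[2])/d[2]
E
python3 - <<'E'
from h import *
c=read_camera("top");im=c["img"][:,:,::-1]
a=cv2.resize(im[172:244,270:342],(396,396),interpolation=2);b=cv2.resize(im[101:173,313:385],(396,396),interpolation=2)
cv2.imwrite("pics/ab.png",np.hstack([a,b]))
for n,uv,z in(("ring",(199.5,179),8.5),("neck",(184,132),8)):print(n,plane(c,uv,z))
m=cv2.inRange(c["img"],(0,0,0),(62,62,62))
for l,(x,y) in dict(A=(306,208),B=(349,137)).items():
    k=np.zeros_like(m);k[y-35:y+35,x-35:x+35]=255
    w=cv2.inRange(c["img"],(170,170,150),(255,255,255))|m
    cs=max(cv2.findContours(w&k,0,1)[0],key=cv2.contourArea);r=cv2.minAreaRect(cs);p=[plane(c,q,12)for q in cv2.boxPoints(r)]
    print(l,r,np.round(p),plane(c,r[0],12),[np.linalg.norm(p[i]-p[i-1])for i in(0,1)])
    wh=cv2.inRange(c["img"],(150,150,130),(255,255,255))&k
    for q in cv2.findContours(wh,0,1)[0]:
        if cv2.contourArea(q)>15:
            g=cv2.moments(q);u=(g["m10"]/g["m00"],g["m01"]/g["m00"]);print(" white",u,plane(c,u,13.4))
E
```

```text
ring [553.15792529 209.74846067   8.5       ]
neck [682.44402632 255.29883421   8.        ]
A ((306.1296691894531, 203.99703979492188), (19.886411666870117, 41.534908294677734), 12.724355697631836) [[ 438.  -37.   12.]
 [ 546.  -62.   12.]
 [ 534. -113.   12.]
 [ 426.  -88.   12.]] [485.7416392  -75.14007094  12.        ] [np.float64(52.38956098829243), np.float64(110.3276298655667)]
 white (305.5, 207.5) [476.35427452 -73.35954328  13.4       ]
B ((352.0692138671875, 138.7538604736328), (40.559356689453125, 19.349416732788086), 29.744882583618164) [[ 666. -139.   12.]
 [ 713. -166.   12.]
 [ 658. -261.   12.]
 [ 612. -234.   12.]] [ 662.12442353 -199.93792162   12.        ] [np.float64(108.88436519713333), np.float64(53.75526774669678)]
 white (323.37603305785126, 167.97796143250687) [ 581.89332856 -121.47280267   13.4       ]
 white (367.3361823361823, 147.2193732193732) [ 638.84407343 -240.60371865   13.4       ]
 white (349.0200803212851, 136.41767068273091) [ 668.14337008 -191.5515283    13.4       ]
 white (330.55454545454546, 126.33939393939393) [ 695.64330767 -142.04569665   13.4       ]
```

View pics/ab.png

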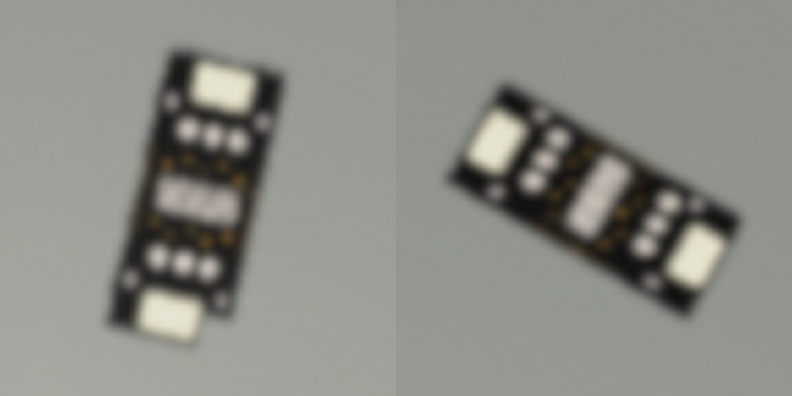

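Board A at (306,208) has the notch: a corner is missing at the bottom right in the left crop, at about crop (220,325), so its label is the lower field. B has all four corners, so it's plain_board. Next I'll work out the poses and the first moves.

```bash
cat >> h.py <<'E'
from scipy.spatial.transform import Rotation as Ro
def go(p,yaw):
    s=get_state();R=Ro.from_quat(s["tool_rot"]).as_matrix();y0=np.degrees(np.arctan2(R[1,0],R[0,0]))
    d=R.T@(np.array(p)-s["tcp_pos"]);print("t",s["t"],"tcp",np.round(s["tcp_pos"],1),"yaw",round(y0,1),"shift mm",np.round(d,1),"turn",round((y0-yaw+180)%360-180,1),"w",round(s["gripper_width"],3),"F",np.round(s["wrist_force"],1),"tilt",round(np.degrees(np.arccos(-R[2,2])),2),"q",np.round(s["q"],2))
E
python3 - <<'E'
from h import *
c=read_camera("top")
f=lambda u,v:((u+.5)/5.5-.5+270,(v+.5)/5.5-.5+172)
L=plane(c,f(170,314),13.4);T=plane(c,f(224,85),13.4);d=(L-T)/np.linalg.norm(L-T)
print(L,T,np.linalg.norm(L-T),"yaw",np.degrees(np.arctan2(d[1],d[0])))
G=(L+T)/2-d*30;print("mid",(L+T)/2,"grasp",G)
y=np.degrees(np.arctan2(d[1],d[0]))-90;go([G[0],G[1],140],y)
E
```

```text
[420.51831176 -60.01417219  13.4       ] [530.70318683 -86.35888067  13.4       ] 113.29055723591279 yaw 166.55327797754438
mid [475.61074929 -73.18652643  13.4       ] grasp [504.78834655 -80.16275881  13.4       ]
t 0.2 tcp [240.1 603.4 230.4] yaw 68.3 shift mm [-537.1  498.6   91.3] turn -8.2 w 0.998 F [-0.2 -0.9  0.1] tilt 0.1 q [-1.29  0.38  0.04  1.6  -0.02  1.16 -0.05]
```

The two label fields measure 113.3 mm apart against the 113 mm expected, so the pose is good. Setting out.

```bash
python3 -m handwheel '[[1,-0.028,0.026,0,0],[1,-0.056,0.052,0,0],[1,-0.084,0.078,0,-2],[1,-0.112,0.104,0,-5],[1,-0.140,0.130,0,-8]]'; python3 -c "
from h import *
go([504.8,-80.2,140],76.5)"
```

```text
t: 0.62
tcp_pos: [309.7, 423.9, 231.0]
tool_rot: [0.786, 0.619, -0.0, 0.0]
wrist_force: [1.0, 0.5, 0.8]
gripper_width: 1.002
t 0.6167 tcp [309.7 423.9 231. ] yaw 76.5 shift mm [-444.4  307.7   91.1] turn -0.0 w 1.002 F [1.  0.5 0.8] tilt 0.02 q [-1.11  0.15  0.1   1.9  -0.02  1.09  0.33]
```

```bash
python3 -m handwheel '[[1,-0.033,0.023,0,0],[1,-0.066,0.046,0,0],[1,-0.099,0.069,0,0],[1,-0.132,0.092,0,0],[1,-0.165,0.115,0,0]]'; python3 -m handwheel '[[1,-0.033,0.023,0,0],[1,-0.066,0.046,0,0],[1,-0.099,0.069,0,0],[1,-0.132,0.092,0,0],[1,-0.165,0.115,0,0]]'; python3 -c "
from h import *
go([504.8,-80.2,140],76.5)"
```

```text
t: 1.03
tcp_pos: [382.2, 236.2, 231.3]
tool_rot: [0.786, 0.618, 0.0, -0.0]
wrist_force: [1.0, 0.6, 0.2]
gripper_width: 0.999
t: 1.45
tcp_pos: [454.8, 48.7, 231.4]
tool_rot: [0.786, 0.618, 0.0, -0.0]
wrist_force: [0.6, -0.5, -0.7]
gripper_width: 1.004
t 1.45 tcp [454.8  48.7 231.4] yaw 76.3 shift mm [-113.5   79.1   91.4] turn -0.2 w 1.004 F [ 0.6 -0.5 -0.7] tilt 0.05 q [-0.68 -0.01  0.49  2.06  0.    1.08  1.14]
```

```bash
python3 -m handwheel '[[1,-0.025,0.018,0.015,0],[1,-0.050,0.036,0.030,0],[1,-0.080,0.055,0.050,0],[1,-0.100,0.070,0.070,0],[1,-0.113,0.079,0.091,0]]'; python3 -m handwheel '[[1,0,0,0,0],[1,0,0,0,0]]'; python3 -c "
from h import *
go([504.8,-80.2,140],76.5)
c=read_camera('wrist');im=c['img'][:,:,::-1].copy();cv2.imwrite('pics/w1.png',im)
o=-c['R'].T@c['t'];print(o)
for n,P in dict(L=(420.5,-60,13.4),T=(530.7,-86.4,13.4),G=(504.8,-80.2,13)).items():
  print(n,cv2.projectPoints(np.array([P],float),cv2.Rodrigues(c['R'])[0],c['t'],c['K'],np.array(c['dist']))[0].ravel())"
```

```text
t: 1.87
tcp_pos: [505.8, -81.6, 140.1]
tool_rot: [0.788, 0.616, 0.0, 0.001]
wrist_force: [1.2, 0.0, 0.7]
gripper_width: 1.002
t: 2.03
tcp_pos: [503.3, -78.6, 139.1]
tool_rot: [0.787, 0.617, -0.002, -0.001]
wrist_force: [-0.2, 0.4, 0.2]
gripper_width: 0.998
t 2.0333 tcp [503.3 -78.6 139.1] yaw 76.2 shift mm [-1.2  1.9 -0.9] turn -0.3 w 0.998 F [-0.2  0.4  0.2] tilt 0.22 q [-0.46  0.26  0.61  2.04 -0.19  0.9   1.57]
[431.02227371 -61.40231052 282.0832145 ]
L [281.39864815  82.52431037]
T [282.58114271 234.96844729]
G [282.32197767 202.08121756]
```

View pics/w1.png

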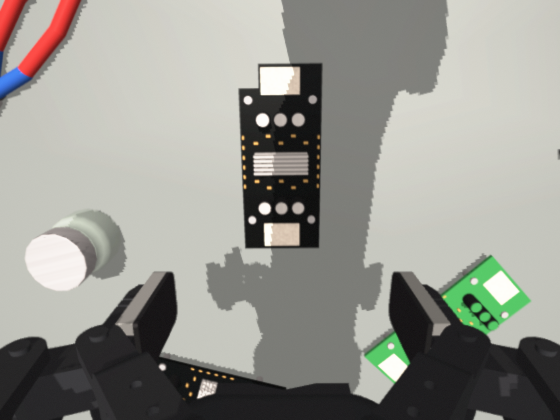

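The wrist view confirms the notch at the top-left (about (247,77)), with the label at (280,81) and the test field at (282,234). Both are within 2 px of where I predicted. Descending.

```bash
python3 -m handwheel '[[1,-0.001,0.001,0.030,0],[1,-0.001,0.001,0.060,0],[1,-0.001,0.001,0.090,0],[1,-0.001,0.001,0.115,0],[1,-0.001,0.001,0.130,0]]'; python3 -m handwheel '[[1,0,0,0.004,0],[1,0,0,0.008,0],[1,0,0,0.012,0],[1,0,0,0.012,0]]'; python3 -c "
from h import *
go([504.8,-80.2,-3],76.5)"
```

```text
t: 2.5
tcp_pos: [504.9, -75.9, 9.2]
tool_rot: [0.785, 0.619, 0.0, -0.001]
wrist_force: [-0.3, 0.2, -0.1]
gripper_width: 1.003
t: 2.83
tcp_pos: [506.6, -78.2, -0.8]
tool_rot: [0.786, 0.618, 0.001, 0.0]
wrist_force: [0.2, 0.4, 0.2]
gripper_width: 1.0
t 2.8333 tcp [506.6 -78.2  -0.8] yaw 76.4 shift mm [-2.3 -1.3  2.2] turn -0.1 w 1.0 F [0.2 0.4 0.2] tilt 0.13 q [-0.34  0.51  0.48  2.09 -0.4   0.63  1.75]
```

```bash
python3 -m handwheel '[[0.75,-0.001,0,0,0],[0.7,-0.001,0,0,0],[0.4,-0.001,0,0,0],[0,-0.001,0,0,0],[0,-0.001,0,0,0]]'; python3 -m handwheel '[[0,0,0,0,0],[0,0,0,0,0],[0,0,0,0,0],[0,0,0,0,0],[0,0,0,0,0]]'; python3 -c "
from h import *
go([504.8,-80.2,-3],76.5)
c=read_camera('wrist');im=c['img'][:,:,::-1].copy();cv2.imwrite('pics/w2.png',im)"
```

```text
t: 3.25
tcp_pos: [506.1, -80.2, -0.2]
tool_rot: [0.787, 0.618, 0.001, 0.0]
wrist_force: [-2.0, -0.5, 7.6]
gripper_width: 0.652
t: 3.67
tcp_pos: [506.1, -80.2, -0.2]
tool_rot: [0.787, 0.618, 0.001, 0.0]
wrist_force: [-2.2, 0.1, 7.0]
gripper_width: 0.652
t 3.6667 tcp [ 5.061e+02 -8.020e+01 -2.000e-01] yaw 76.3 shift mm [-0.3 -1.3  2.8] turn -0.2 w 0.652 F [-2.2  0.1  7. ] tilt 0.1 q [-0.34  0.51  0.48  2.09 -0.4   0.63  1.75]
```

View pics/w2.png

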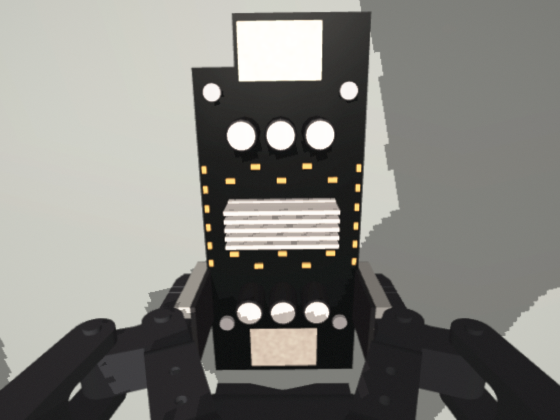

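The pads hold both long edges at the test-field end at about (195,290) and (372,290), and the label at (280,50) is clear. Lifting.

```bash
python3 -m handwheel '[[0,0,0,-0.008,0],[0,0,0,-0.020,0],[0,0,0,-0.036,0],[0,0,0,-0.054,0],[0,0,0,-0.072,0]]'; python3 -m handwheel '[[0,0,0,-0.016,0],[0,0,0,-0.032,0],[0,0,0,-0.048,0],[0,0,0,-0.058,0],[0,0,0,-0.060,0]]'; python3 - <<'E'
from h import *
go([504.8,-80.2,100],76.5)
c=read_camera('top');I=c['img']
cv2.imwrite('pics/t2.png',cv2.resize(I[90:290,130:390,::-1],None,fx=3,fy=3,interpolation=2))
m=cv2.inRange(I,(0,0,0),(70,70,70));k=np.zeros_like(m);k[145:215,155:235]=255
cs=max(cv2.findContours(m&k,0,1)[0],key=cv2.contourArea);r=cv2.minAreaRect(cs)
p=[plane(c,q,8)for q in cv2.boxPoints(r)];print(r)
for i in range(4):
  d=p[i]-p[i-1];print(np.round(p[i],1),np.linalg.norm(d),np.degrees(np.arctan2(d[1],d[0])))
w=cv2.inRange(I,(140,140,130),(255,255,255));k[:]=0;k[165:193,185:213]=255
ys,xs=np.nonzero(w&k);print(len(xs),xs.min(),xs.max(),ys.min(),ys.max());print(plane(c,((xs.min()+xs.max())/2,(ys.min()+ys.max())/2),8.5))
w=read_camera('wrist');cv2.imwrite('pics/w3.png',w['img'][:,:,::-1])
E
```

```text
t: 4.13
tcp_pos: [504.9, -80.2, 71.6]
tool_rot: [0.787, 0.618, -0.0, 0.0]
wrist_force: [-0.0, -0.3, -1.4]
gripper_width: 0.648
t: 4.55
tcp_pos: [506.8, -80.3, 132.9]
tool_rot: [0.787, 0.618, 0.002, 0.001]
wrist_force: [-0.1, 0.2, -1.4]
gripper_width: 0.649
t 4.55 tcp [506.8 -80.3 132.9] yaw 76.3 shift mm [-0.4 -2.1 32.9] turn -0.2 w 0.649 F [-0.1  0.2 -1.4] tilt 0.28 q [-0.46  0.27  0.62  2.04 -0.21  0.88  1.59]
((196.1999969482422, 168.60000610351562), (62.61309051513672, 40.47715377807617), 71.56504821777344)
[646.  300.9   8. ] 171.99471129837733 19.787351820378657
[680.5 196.2   8. ] 110.19687849749474 -71.73555628500044
[518.4 139.9   8. ] 171.65437932402747 -160.83331351811344
[484.1 242.6   8. ] 108.32920445784548 108.42357115495804
106 190 208 170 187
[554.51378914 211.12743986   8.5       ]
```

View pics/t2.png

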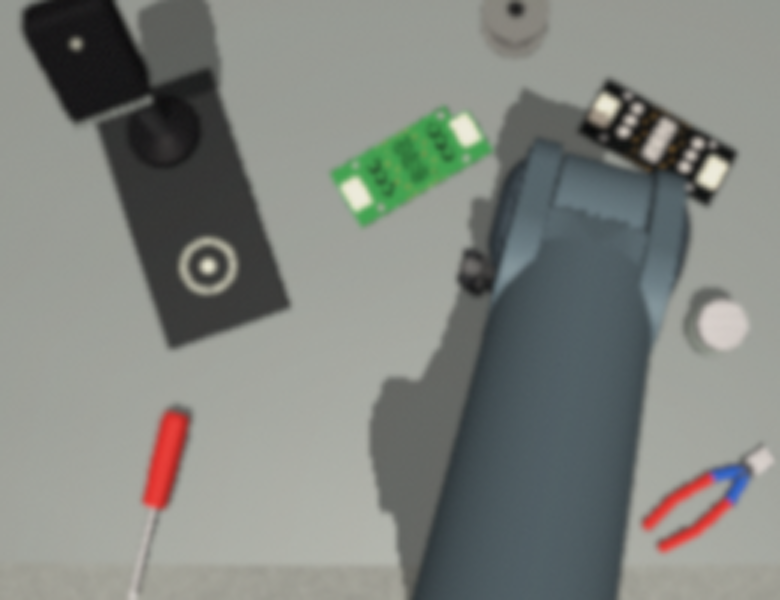

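The board is held: 1.4 N of weight, with the opening steady. The refined ring is at (554.5, 211) and the scanner yaw is about 19°. Now turning the board by 147° in the air.

```bash
python3 -m handwheel '[[0,0,0,0,3],[0,0,0,0,9],[0,0,0,0,15],[0,0,0,0,21],[0,0,0,0,27]]'; python3 -m handwheel '[[0,0,0,0,6],[0,0,0,0,12],[0,0,0,0,18],[0,0,0,0,24],[0,0,0,0,30]]';  python3 -m handwheel '[[0,0,0,0,6],[0,0,0,0,12],[0,0,0,0,18],[0,0,0,0,24],[0,0,0,0,30]]';  python3 -m handwheel '[[0,0,0,0,6],[0,0,0,0,12],[0,0,0,0,18],[0,0,0,0,24],[0,0,0,0,30]]'; python3 -c "
from h import *
go([472,182,130],-70.7)"
```

```text
t: 5.07
tcp_pos: [503.9, -79.9, 128.9]
tool_rot: [0.91, 0.415, -0.001, -0.0]
wrist_force: [0.3, 0.3, -0.7]
gripper_width: 0.652
t: 5.48
tcp_pos: [503.9, -79.9, 129.0]
tool_rot: [0.986, 0.165, -0.001, 0.0]
wrist_force: [-0.8, 0.4, -1.4]
gripper_width: 0.652
t: 5.9
tcp_pos: [503.9, -79.9, 129.0]
tool_rot: [0.995, -0.096, -0.001, 0.0]
wrist_force: [0.3, -0.8, -2.4]
gripper_width: 0.654
t: 6.32
tcp_pos: [503.9, -79.8, 129.1]
tool_rot: [0.937, -0.35, -0.001, 0.001]
wrist_force: [0.4, 0.2, -1.8]
gripper_width: 0.655
t 6.3167 tcp [503.9 -79.8 129.1] yaw -41.0 shift mm [-195.9 -176.7   -1. ] turn 29.7 w 0.655 F [ 0.4  0.2 -1.8] tilt 0.16 q [-0.81  0.41  1.05  2.05 -0.44  0.93 -0.23]
```

```bash
python3 -m handwheel '[[0,-0.010,-0.009,0,5],[0,-0.030,-0.027,0,10],[0,-0.050,-0.045,0,15],[0,-0.070,-0.063,0,20],[0,-0.090,-0.081,0,25]]'; python3 -c "
from h import *
go([472,182,100],-70.7)"
```

```text
t: 6.73
tcp_pos: [488.4, 41.1, 129.3]
tool_rot: [0.839, -0.544, -0.001, 0.001]
wrist_force: [0.6, -0.2, -1.7]
gripper_width: 0.653
t 6.7333 tcp [488.4  41.1 129.3] yaw -66.0 shift mm [-135.4  -42.5   29.2] turn 4.7 w 0.653 F [ 0.6 -0.2 -1.7] tilt 0.13 q [-1.17  0.44  1.19  2.1  -0.51  0.94 -0.85]
```

```bash
python3 -m handwheel '[[0,-0.025,-0.008,0,2],[0,-0.050,-0.016,0,4],[0,-0.075,-0.024,0.005,4.7],[0,-0.100,-0.032,0.010,4.7],[0,-0.118,-0.037,0.018,4.7]]'; python3 -m handwheel '[[0,-0.010,-0.004,0.010,0],[0,-0.015,-0.004,0.020,0],[0,-0.017,-0.004,0.029,0],[0,-0.017,-0.004,0.034,0],[0,-0.017,-0.004,0.036,0]]'; python3 -m handwheel '[[0,0,0,0,0],[0,0,0,0,0],[0,0,0,0,0]]'; python3 - <<'E'
from h import *
go([472,182,75.5],-70.7)
for n in('wrist','top','side'):
    c=read_camera(n);cv2.imwrite(f'pics/{n}9.png',c['img'][:,:,::-1])
    for k,P in dict(L=(554.3,210.7,89),ring=(554.3,210.7,8.5)).items():
        print(n,k,cv2.projectPoints(np.array([P],float),cv2.Rodrigues(c['R'])[0],c['t'],c['K'],np.array(c['dist']))[0].ravel())
a=cv2.imread('pics/side9.png')[90:240,200:400];b=cv2.imread('pics/top9.png')[90:240,130:330]
cv2.imwrite('pics/f.png',np.hstack([cv2.resize(x,(400,300),interpolation=2)for x in(a,b)]))
E
```

```text
t: 7.15
tcp_pos: [474.1, 165.8, 111.3]
tool_rot: [0.818, -0.575, -0.0, 0.0]
wrist_force: [0.3, 0.5, -1.1]
gripper_width: 0.649
t: 7.57
tcp_pos: [472.1, 178.3, 75.0]
tool_rot: [0.817, -0.577, -0.0, 0.001]
wrist_force: [0.5, -0.3, -1.0]
gripper_width: 0.651
t: 7.82
tcp_pos: [473.6, 179.5, 76.8]
tool_rot: [0.817, -0.577, 0.0, -0.0]
wrist_force: [-0.1, 0.2, -1.0]
gripper_width: 0.648
t 7.8167 tcp [473.6 179.5  76.8] yaw -70.5 shift mm [-2.9  0.7  1.3] turn 0.2 w 0.648 F [-0.1  0.2 -1. ] tilt 0.06 q [-1.33  0.56  1.08  2.1  -0.66  0.87 -1.09]
wrist L [273.59022341  56.57470874]
wrist ring [277.14348154  72.13696688]
top L [192.2773268  173.89035437]
top ring [199.15642941 178.57858896]
side L [295.41964566 152.73711474]
side ring [295.42411431 172.65735301]
```

View pics/f.png

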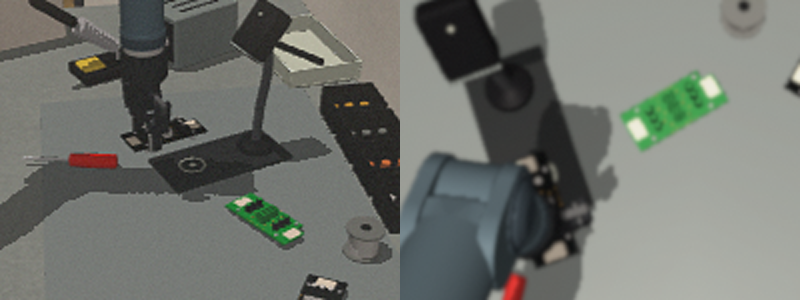

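View pics/wrist9.png

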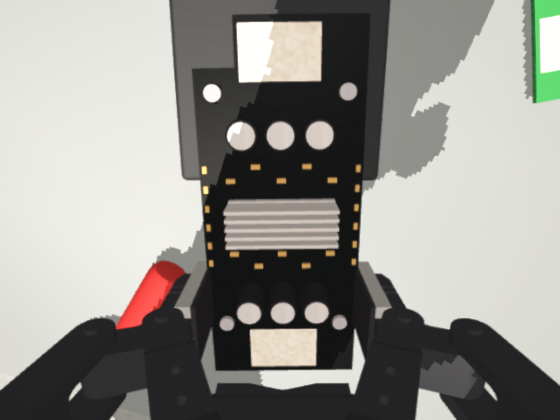

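The views show the label directly above the ring. In the side crop the label is at about (188,128), against a prediction of (190,125). In the wrist view it's at (280,50), within about 3 mm of the target. That is also the same pixel as in the grasp picture, so the board hasn't slipped or tilted. The notch is at the scanner end and the foot lies clear below. Settling, then handing in.

```bash
python3 -m handwheel '[[0,-0.001,0,0,0],[0,-0.002,0,0,0],[0,-0.002,0,0,0],[0,-0.002,0,0,0],[0,-0.002,0,0,0]]'; python3 -m handwheel '[[0,0,0,0,0],[0,0,0,0,0],[0,0,0,0,0],[0,0,0,0,0],[0,0,0,0,0]]'; python3 -c "
from h import *
go([472,182,75.5],-70.7);print(np.abs(get_state()['qvel']).max());close_job()"
```

```text
t: 8.38
tcp_pos: [472.3, 182.2, 76.3]
tool_rot: [0.817, -0.576, 0.0, -0.0]
wrist_force: [0.3, -0.3, -1.5]
gripper_width: 0.653
t: 8.8
tcp_pos: [472.3, 182.1, 76.2]
tool_rot: [0.817, -0.576, -0.0, 0.0]
wrist_force: [-0.3, -0.4, -1.6]
gripper_width: 0.646
t 8.8 tcp [472.3 182.1  76.2] yaw -70.4 shift mm [-0.   0.3  0.7] turn 0.3 w 0.646 F [-0.3 -0.4 -1.6] tilt 0.0 q [-1.34  0.57  1.08  2.1  -0.66  0.87 -1.09]
0.001537000231159317
the job is handed in; nothing more can be done
```

I picked up the notched board by its unlabelled half, about 87 mm from the label, and turned it 147° in the air. I handed the job in at 8.8 s (limit 34 s), with the board held over the target ring. No verdict is reported, so the results below are my own checks.

- **Position:** the label is within about 3 mm of the ring's centre sideways and about 90 mm above the mat.
- **Level and direction:** the tool tilt reads 0.0°. The notched end points at the scanner within about 1° of the scanner direction I measured.
- **Grip:** the board sat in the same place in the wrist picture before and after the move, so it had not slipped. The wrist carries about 1.5 N, which matches the board's weight.
- **Stillness:** the fastest joint was moving at 0.0015 rad/s when I handed in.
- **Surroundings:** I saw no contact with the scanner or the other things on the mat. I did not measure the bystanders' positions again at the end.

No check failed. The one oddity was about 7 N upward at the wrist while the fingers closed, probably the tips brushing the mat. It was gone once the board was lifted.

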